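# Load the tube carousel on a sample changer

### The job

Lift the tube carousel by its handle, lower it over the sample changer's spindle and rock it gently about its axis until its rim teeth drop into mesh with the drive pinion; keep hold of it until it is down, and leave it level and fully home on the turntable plate. Then take the large capped conical tube from the orange rack and stand it upright in any well of the carousel, seated to the bottom. Do not force the teeth or tip the carousel over, and leave the beaker and the reagent bottle where they stand.

Things in the scene. Friction and masses are not known exactly. Their poses are not given: they have to be found in the camera images.
- carousel_grip (a point): Tube carousel: loose grey plastic, 0.3 to 0.55 kg, 188 mm across, 100 mm high, standing level on the bench. This point: centre of its handle, on its axis, 80 mm above its underside. Handle: upright fin 60 mm long (this frame's x), 16 mm thick (y), from 60 to 100 mm above the underside, on a column 40 mm across with five wells round it, their rims 48 mm above the underside. z is up.
- carousel_foot (a point): Centre of the carousel's underside, axes as the handle's. Here opens its bore, 28.6 mm across, 40 mm deep, plain. Rim gear: 36 straight teeth (10 degrees apart, one centred on +x), from the underside to 10 mm up, flat above and below, no lead-in; tip radius 94 mm, root radius 84.5 mm, teeth about 4.5 mm thick. Pushed at the rim, it can tilt in the fingers about the line between them.
- well0 (a point): Floor centre of carousel well 0, 60 mm from the axis, 36 degrees round from the carousel's x, 6 mm above its underside; moves with it. Well: open on top, 31.6 mm across from its rim (42 mm above this point) down to 16.5 mm above this point, then tapering to a 10 mm floor to match the tube's cone.
- well1 (a point): Floor centre of carousel well 1, 60 mm from the axis, 108 degrees round from the carousel's x, 6 mm above its underside; moves with it. Well: open on top, 31.6 mm across from its rim (42 mm above this point) down to 16.5 mm above this point, then tapering to a 10 mm floor to match the tube's cone.
- well2 (a point): Floor centre of carousel well 2, 60 mm from the axis, 180 degrees round from the carousel's x, 6 mm above its underside; moves with it. Well: open on top, 31.6 mm across from its rim (42 mm above this point) down to 16.5 mm above this point, then tapering to a 10 mm floor to match the tube's cone.
- well3 (a point): Floor centre of carousel well 3, 60 mm from the axis, 252 degrees round from the carousel's x, 6 mm above its underside; moves with it. Well: open on top, 31.6 mm across from its rim (42 mm above this point) down to 16.5 mm above this point, then tapering to a 10 mm floor to match the tube's cone.
- well4 (a point): Floor centre of carousel well 4, 60 mm from the axis, 324 degrees round from the carousel's x, 6 mm above its underside; moves with it. Well: open on top, 31.6 mm across from its rim (42 mm above this point) down to 16.5 mm above this point, then tapering to a 10 mm floor to match the tube's cone.
- spindle_seat (a point): Fixed sample changer: on the spindle axis, on the top face of its turntable plate (120 mm across), 51 mm above the bench; the carousel's underside comes to rest here. The steel spindle rises 32 mm above this point: 26 mm across for the first 16 mm, then a cone to 12 mm across. z up; -x towards the pinion and console.
- drive: The sample changer: fixed white plinth 400 x 230 mm (x from -215 to 185), 45 mm high; origin on the spindle axis at bench level, axes as spindle_seat. A console 85 mm high stands at x -153 to -215 mm; a needle mast 16 mm thick, 260 mm high, at x 160 mm, its arm parked pointing to +x.
- pinion_top (a point): Steel drive pinion beside the spindle, axes parallel, 115 mm apart; held fast, it does not turn. This point: on its axis at its top face, 12 mm above the turntable plate. 10 straight teeth, flat on top with slightly bevelled ends, one centred on this frame's x, tip radius 29 mm, about 4.5 mm thick. In mesh the carousel has some 3 degrees of play; out of phase its teeth land on the pinion's, 12 mm above home.
- tube_center (a point): The large capped conical tube (50 ml size), white with a blue screw cap, 30 to 65 g, 120 mm long, standing in the end hole of the orange rack, its tip about 7 mm above the bench. This point is on its axis half-way up, 60 mm above the tip. Body 29 mm across; cap 34 mm across, from 104 to 120 mm above the tip; cone over the lowest 16 mm, ending 8 mm across. z is up, towards the cap.
- tube_tip (a point): Centre of the flat tip of the large tube.
- rack: Orange tube rack, fixed, 150 x 70 mm and 45 mm high (long side along x), origin under its centre. The large tube stands in the hole 45 mm towards +x, 31 mm across, 38 mm deep; the next hole (at 3 mm) is empty; four thinner tubes, 119 mm high, are fixed in the -x half (x -36 and -60 mm, y 19 mm either way).
- beaker: Loose glass beaker, 60 mm across, 75 mm high, between the robot and the rack; origin under its centre. Leave alone.
- reagent: Loose amber reagent bottle, 66 mm across, 150 mm high, beyond the rack; origin under its centre. Leave alone.

How it is judged:
By the outcome, as a careful person would: the job done as asked, in the order asked, and still so for the second after the job is handed in, with the robot touching nothing.
It also fails if it takes over 58 s, if anything falls off the work surface, if the arm or the gripper's body presses on something with over 40 N, if the wrist force passes 120 N, or if a joint passes its speed limit or range.

### The arm

A 6-joint arm with a two-finger parallel gripper is mounted at the origin on the work surface. World frame = base frame: x ahead of the robot, y to its left, z up, the work surface at z = 0. Lengths are in m, angles in rad, forces in N, time in s.
With the tool pointing down it reaches from about 0.3 to 0.75 m from the base axis. Payload 8.5 kg.
Tool frame: the origin (TCP) lies on the centre line of the jaws, within the pads' length; the fingertips stand 22 mm ahead of it and the grasp point (between the pads) lies 3 mm ahead of it; z points along the fingers, y is the direction in which the jaws open and shut (so a half turn about z gives the same grasp; the last joint's range is limited). The gripper opens to 88 mm and grips with 3 to 60 N. Pads are 18 mm wide; open, the fingers measure 123 mm over their backs; the gripper's body (75 mm by 187 mm) begins 45 mm behind the grasp point.
Start: joints at [1.01, 0.381, 1.297, -0, 1.464, -0.215], TCP at [0.186, 0.517, 0.261] pointing down, gripper open.
Joint ranges: [-3.11, 3.11], [-0.89, 2.33], [0.22, 2.48], [-1.42, 4.56], [0.17, 2.85], [-2.88, 2.88]. Speed limits (rad/s): [2.39, 2.39, 3.14, 3.14, 3.14, 3.14].

### API

Orientations are given as a unit quaternion [w, x, y, z].
In Python, from cell import ctrl, get_image, silhouettes gives the robot as it stands.
- The arm moves only by the shell command python3 -m handwheel 'ROWS' [FORCE]. ROWS is JSON, a list of rows, each a list of 5 numbers: the opening, from 0 (shut) to 1 (fully open), then the shift along the tool's x, y, z as a fraction of full scale, then the turn about the tool's z as a fraction of full scale. In form: [[jaw, tx, ty, tz, turn], ...]. A call has 1 to 10 rows; each row is the pose to reach, as a shift and turn from the pose commanded when the call began, along the tool's axes at that moment; what a row does not reach only later rows make up. Full scale, the value 1, is 0.15 m for a shift and 1.5 rad for a turn. A row lasts 1/10 s, in which the tool goes at most 50 mm and 8.59 degrees, less where a joint would pass 70% of its speed; a pose out of reach is approached as far as the arm can. A call with a number of a shift or a turn outside -1 to 1 is refused whole. A call with a gripper value outside its range is refused whole. The fingers move at their own pace and stop on an object; FORCE is the grip in N (left out, the last holds). Time passes only in rows, so rows that repeat a pose let the fingers close. It gives the time, the measured TCP pose, the force and the opening at its end, in the units of the state.
- ctrl.observe(): the state, without advancing time (a new reading comes with each control period).
- get_image(name): name is "scene" or "top" or "wrist"; returns a dict with "color" (480x640x3 uint8, red, green, blue), "camera_matrix" (3x3 intrinsics, pixels), "dist_coeffs" ([k1, k2, p1, p2, k3] as OpenCV has them; the pictures are not rectified), "rvec" (rotation vector, rad) and "tvec" (3), from world to camera coordinates, as OpenCV has them; the wrist camera has in their place "mount" (4x4, takes a point from camera to tool coordinates, whose origin is the TCP and whose axes are the flange's). Camera axes: x right, y down, z forward; pixel columns grow to the right and rows downward; lengths in m; the calibration is good to about 2 mm. A picture is of the moment at which its call begins: read the wrist's pose just before it. There is no depth.
- ctrl.close_job(): hands the job in, once; it reports no verdict.
Trained networks look in the newest picture that a camera, given by its name, has taken for a name from the list of things; names that differ only in an ending like _2 or _b are one class to them, and where a whole thing is asked for, a point or a joint stands for the part that bears it (a point fixed in the world has none). Each returns a list of dicts, best first, with "confidence" (0 to 1); they miss things now and then, are a little off and sometimes report something else, mostly with a low value. They report only what shows in the picture. A call takes as long as a camera call.
- silhouettes(camera, target): "pixels" (480x640 bool, what is visible of it) and "bbox" ([centre column, centre row, width, height] in pixels, round what is visible of it).
The state is a dict: "time": time; "joint_pos": joint angles; "joint_velocities": joint speeds; "joint_efforts": joint torques, N m; "ee_pos": TCP position; "tool_rot": TCP orientation; "wrist_force": force on the tool from outside, world axes, zero at the start; "moment": the same for the moment, N m; "width": finger opening in m.
Only numpy, scipy, OpenCV 4.12 (cv2) and the standard library are available. Lean on these libraries where they do the work, as an engineer would, in place of code of your own. Each camera call takes 0.05 s, during which the arm holds its last target. There are 200 camera calls.

## Working session

There is one attempt and no reset: what is moved stays moved. The work goes in short steps, Python scripts to look and compute and a shell command to move; the robot and the scene stay as the last step left them, time stands still between calls to the robot, and variables do not carry over. Pictures are saved under pics/ and viewed, about 8 in all and at most 12, crops included, and the job is handed in when it is done.

```bash
mkdir -p pics; ls; cat > h.py <<'E'
import numpy as np, cv2
from cell import ctrl, get_image, silhouettes
from scipy.spatial.transform import Rotation as R
def cam(name):
    o=ctrl.observe(); im=get_image(name)
    K=np.array(im["camera_matrix"]);d=np.array(im["dist_coeffs"])
    if "mount" in im:
        q=np.array(o["tool_rot"]);T=np.eye(4);T[:3,:3]=R.from_quat(q[[1,2,3,0]]).as_matrix();T[:3,3]=o["ee_pos"]
        T=T@np.array(im["mount"]); W=np.linalg.inv(T)
        Rm,t=W[:3,:3],W[:3,3]
    else: Rm=cv2.Rodrigues(np.array(im["rvec"],float))[0];t=np.array(im["tvec"],float).ravel()
    return im["color"],K,d,Rm,t
def ray(c,uv,z):
    _,K,d,Rm,t=c
    n=cv2.undistortPoints(np.array(uv,float).reshape(-1,1,2),K,d).reshape(-1,2)
    D=np.c_[n,np.ones(len(n))]@Rm; C=-Rm.T@t
    return C+D*((z-C[2])/D[:,2])[:,None]
def proj(c,P):
    _,K,d,Rm,t=c
    return cv2.projectPoints(np.array(P,float).reshape(-1,3),cv2.Rodrigues(Rm)[0],t,K,d)[0].reshape(-1,2)
def save(c,n): cv2.imwrite("pics/"+n,c[0][:,:,::-1])
E
python3 - <<'E'
from h import *
np.set_printoptions(precision=3,suppress=True)
print(ctrl.observe())
for n in ["scene","top"]:
    c=cam(n); save(c,n+"0.png"); print(n,-c[3].T@c[4], c[3][2])
    for t in ["carousel_grip","drive","pinion_top","tube_center","rack","beaker","reagent"]:
        try:
            for s in silhouettes(n,t)[:2]: print(t,round(s["confidence"],2),np.array(s["bbox"]),s["pixels"].sum())
        except Exception as e: print(t,e)
E
python3 -c "
import cv2,numpy as np
a=[cv2.imread('pics/%s0.png'%n) for n in('scene','top')]
"
```

```text
pics
{'time': 0.0, 'joint_pos': array([ 1.01 ,  0.381,  1.298, -0.   ,  1.464, -0.215]), 'joint_velocities': array([ 0.001,  0.001,  0.   , -0.001, -0.001,  0.001]), 'joint_efforts': array([ -0.001, -43.792, -22.456,   0.071,   0.035,  -0.   ]), 'ee_pos': array([0.186, 0.517, 0.26 ]), 'tool_rot': array([-0.   ,  0.172,  0.985, -0.001]), 'wrist_force': array([-0.49 ,  0.093, -0.323]), 'moment': array([-0.008,  0.018,  0.042]), 'width': 0.08799044058938474}
scene [1.086 0.241 0.851] [-0.541 -0.259 -0.8  ]
carousel_grip 0.86 [442.8 290.7  97.   94.6] 6051
carousel_grip 0.75 [218.9 189.7 165.8 163.4] 16764
drive 0.71 [218.9 191.1 162.8 166.3] 16518
tube_center 0.81 [298.9 258.9  16.4  38.6] 559
rack 0.93 [308.5 252.2  66.3  96.9] 2748
rack 0.33 [444.4 290.5  97.2  86.7] 6084
beaker 0.78 [364.4 203.1  29.1  43.4] 884
reagent 0.73 [281.5 322.9  38.7  63.9] 1873
top [0.35  0.009 1.126] [ 0.205  0.015 -0.979]
carousel_grip 0.86 [234.4 264.2  73.1  75.5] 4128
drive 0.93 [458.2 273.2 126.5 242.2] 18530
drive 0.71 [235.1 262.   76.1  77.7] 4189
pinion_top 0.84 [460.5 345.1  24.6  24.7] 417
tube_center 0.72 [349.6 224.8  15.9  24.5] 286
rack 0.64 [346.  251.1  35.7  64.5] 1713
beaker 0.91 [321.2 318.6  27.6  24.5] 548
beaker 0.27 [460.2 345.   25.7  28.3] 417
reagent 0.61 [341.9 175.9  27.3  36. ] 906
```

View pics/top0.png

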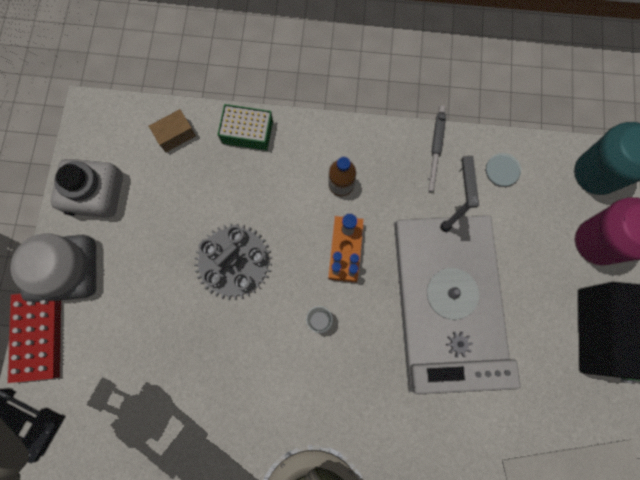

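View pics/scene0.png

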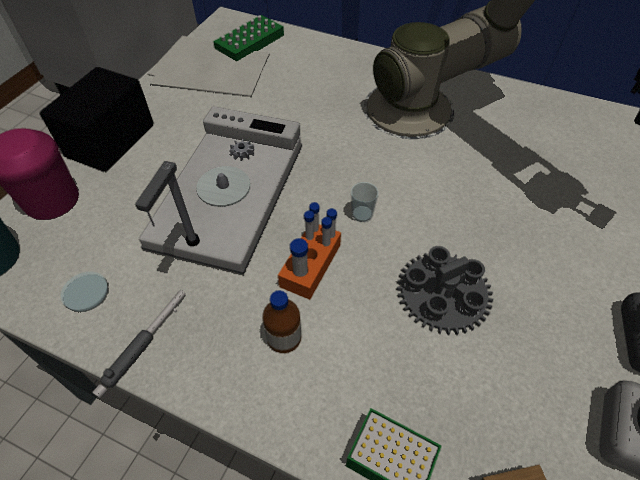

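The top view shows the carousel at about (234,263), the tube cap at (349,222), the plate and spindle at (454,293) and the pinion at (459,344). In the scene view the carousel is at (445,290), the tube at (299,260) and the spindle at (222,180).

```bash
python3 - <<'E'
from h import *
np.set_printoptions(precision=4,suppress=True)
c=cam("top")
def sil(n,t,i=0): return silhouettes(n,t)[i]["pixels"].astype(np.uint8)
def cont(m): return max(cv2.findContours(m,cv2.RETR_EXTERNAL,cv2.CHAIN_APPROX_NONE)[0],key=len).reshape(-1,2)
ms={t:sil("top",t) for t in["carousel_grip","pinion_top","tube_center","rack","beaker","reagent","drive"]}
s=cam("scene")
ss={t:sil("scene",t) for t in["carousel_grip","tube_center","rack"]}
for cc,m in((c,ms),(s,ss)):
    P=ray(cc,cv2.convexHull(cont(m["carousel_grip"])).reshape(-1,2),.008)[:,:2]
    (x,y),r=cv2.minEnclosingCircle(P.astype(np.float32)); print("carousel",x,y,r)
P=ray(c,cont(ms["pinion_top"]),.063)[:,:2]; print("pinion",cv2.minEnclosingCircle(P.astype(np.float32)),P.mean(0))
P=ray(c,cv2.convexHull(cont(ms["drive"])).reshape(-1,2),.045)[:,:2]; print("drive",cv2.minAreaRect(P.astype(np.float32)))
print("spindle",ray(c,[454,293],.083),"plate",ray(c,[454,294],.051))
P=ray(c,cont(ms["rack"]),.045)[:,:2]; print("rack",cv2.minAreaRect(P.astype(np.float32)))
print("cap",ray(c,[349.5,220],.127),"beaker",ray(c,[321,321],.04),"bottle",ray(c,[344,164],.15))
a=cv2.resize(c[0][210:320,180:290],(550,550),interpolation=cv2.INTER_CUBIC)
b=cv2.resize(s[0][235:345,385:500],(575,550),interpolation=cv2.INTER_CUBIC)
cv2.imwrite("pics/crop.png",cv2.resize(np.hstack([a,b]),(800,391))[:,:,::-1])
E
```

```text
carousel 0.5226403474807739 0.2503589689731598 0.09366653114557266
carousel 0.5142189860343933 0.24839317798614502 0.10418859124183655
pinion ((0.516546905040741, 0.23774445056915283), 0.08744902163743973) [0.5126 0.2383]
drive ((0.5500071048736572, -0.2694803774356842), (0.5609457492828369, 0.2531827986240387), 9.326241493225098)
spindle [[ 0.4882 -0.2722  0.083 ]] plate [[ 0.4901 -0.2809  0.051 ]]
rack ((0.5734367370605469, -0.02068590745329857), (0.07027754187583923, 0.15583883225917816), 89.6393814086914)
cap [[ 0.6211 -0.0222  0.127 ]] beaker [[0.3982 0.0189 0.04  ]] bottle [[0.742  0.0023 0.15  ]]
```

View pics/crop.png

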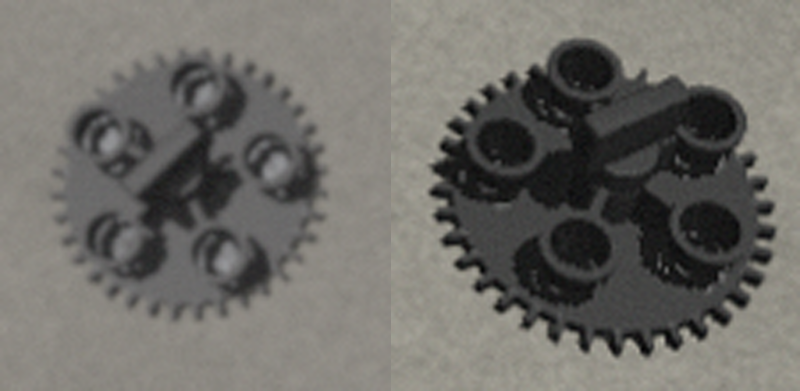

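Carousel centre is near (0.522, 0.250) and its x is at about -45°. I'll go over it for a close look with the wrist camera.

```bash
python3 -m handwheel '[[1,-0.33,-0.11,-0.1,0],[1,-0.67,-0.22,-0.2,0],[1,-1,-0.33,-0.27,0],[1,-1,-0.33,-0.27,0]]'
python3 -m handwheel '[[1,-0.33,-0.11,0,0],[1,-0.67,-0.22,0,0],[1,-1,-0.33,0,0],[1,-1,-0.33,0,0]]'
python3 -m handwheel '[[1,-0.33,-0.11,0,0.1],[1,-0.6,-0.2,0,0.2],[1,-0.71,-0.25,0,0.29],[1,-0.71,-0.25,0,0.29],[1,-0.71,-0.25,0,0.29]]'
python3 - <<'E'
from h import *
np.set_printoptions(precision=4,suppress=True)
print(np.array(get_image("wrist")["mount"]))
c=cam("wrist"); save(c,"w1.png"); print(-c[3].T@c[4],c[3][2],ctrl.observe()["joint_pos"])
for s in silhouettes("wrist","carousel_grip"): print(s["confidence"],s["bbox"])
print(proj(c,[.5226,.25,.1]))
E
```

```text
time: 1.8
ee_pos: [0.3137, 0.418, 0.3023]
tool_rot: [0.001, 0.174, 0.985, 0.001]
wrist_force: [-0.6, 0.8, 0.8]
width: 0.0883
time: 2.2
ee_pos: [0.438, 0.3202, 0.3005]
tool_rot: [-0.0, 0.174, 0.985, -0.0]
wrist_force: [-0.7, 0.3, 0.5]
width: 0.0879
time: 2.7
ee_pos: [0.5218, 0.2522, 0.301]
tool_rot: [-0.0, 0.379, 0.925, -0.0]
wrist_force: [-0.6, -0.0, 0.8]
width: 0.0883
[[ 0.0011 -0.956  -0.2933  0.0751]
 [ 1.      0.0012 -0.0002 -0.0003]
 [ 0.0005 -0.2933  0.956  -0.1234]
 [ 0.      0.      0.      1.    ]]
[0.4678 0.3048 0.4247] [ 0.2086 -0.2054 -0.9562] [ 0.2466  0.4095  1.1337  0.0003  1.5984 -0.5472]
0.91 [324.4, 194.2, 163.5, 160.5]
0.73 [217.1, 420.6, 40.2, 48.9]
[[324.8913 216.0298]]
```

View pics/w1.png

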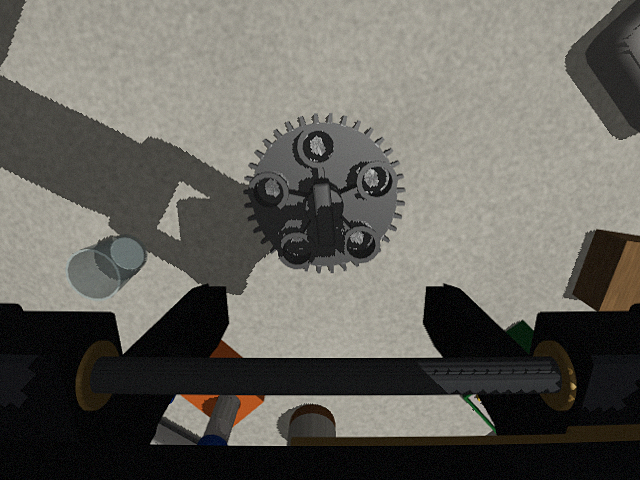

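The wrist view shows the carousel at (325,193), with well rims near (317,146), (374,180), (361,241), (296,245) and (269,188). The fin is nearly vertical, about (322,178) to (327,250). I'll fit the pose.

```bash
cat > fit.py <<'E'
from h import *
from scipy.optimize import minimize
def outline(x,y,th,z):
    a=[];r=[]
    for k in range(36):
        for da,rr in((-2.6,.0845),(-1.3,.094),(1.3,.094),(2.6,.0845)): a.append(th+np.radians(10*k+da)); r.append(rr)
    a=np.array(a);r=np.array(r); return np.c_[x+r*np.cos(a),y+r*np.sin(a),np.full(len(a),z)]
def well(x,y,th,z,R_=.0158+.003): 
    return [np.c_[x+.06*np.cos(t)+R_*np.cos(f),y+.06*np.sin(t)+R_*np.sin(f),np.full(60,z)] for t in th+np.radians([36,108,180,252,324]) for f in[np.linspace(0,6.28,60)]]
def fin(x,y,th,z):
    M=np.array([[np.cos(th),-np.sin(th)],[np.sin(th),np.cos(th)]]); q=np.array([[.03,.008],[.03,-.008],[-.03,-.008],[-.03,.008]])@M.T+[x,y]
    return np.c_[q,np.full(4,z)]
E
python3 - <<'E'
from fit import *
np.set_printoptions(precision=4,suppress=True)
c=cam("wrist"); m=silhouettes("wrist","carousel_grip")[0]["pixels"]
P=ray(c,[(317,146),(374,180),(361,241),(296,245),(269,188)],.048)[:,:2]; ctr=P.mean(0); d=P-ctr
print(ctr,np.linalg.norm(d,axis=1),np.degrees(np.arctan2(d[:,1],d[:,0])))
ang=np.degrees(np.arctan2(d[:,1],d[:,0])); print("yaw mod72 from wells",(ang-36)%72)
S=8
def cost(p):
    o=np.zeros((480,640),np.uint8)
    for z in(0,.01): cv2.fillPoly(o,[np.round(proj(c,outline(p[0]/100,p[1]/100,p[2],z))*S).astype(np.int32)],1,shift=3)
    for z in np.linspace(.01,.048,4):
        for w in well(p[0]/100,p[1]/100,p[2],z): cv2.fillPoly(o,[np.round(proj(c,w)*S).astype(np.int32)],1,shift=3)
    return (o.astype(bool)^m).sum()/m.sum()
best=min((minimize(cost,[ctr[0]*100,ctr[1]*100,np.radians(t)],method="Nelder-Mead",options=dict(initial_simplex=np.array([ctr[0]*100,ctr[1]*100,np.radians(t)])+np.array([[0,0,0],[.4,0,0],[0,.4,0],[0,0,.04]]))) for t in(-53,-49,-45,-41,-37)),key=lambda r:r.fun)
x,y,th=best.x; x/=100;y/=100; print(x,y,np.degrees(th),best.fun)
im=c[0].copy()
for q in[outline(x,y,th,.01),fin(x,y,th,.1)]+well(x,y,th,.048): cv2.polylines(im,[np.round(proj(c,q)*S).astype(np.int32)],True,(255,0,0),1,cv2.LINE_AA,3)
cv2.imwrite("pics/f1.png",cv2.resize(im[95:290,225:425],(600,585),interpolation=cv2.INTER_CUBIC)[:,:,::-1])
E
```

```text
[0.519  0.2514] [0.0569 0.057  0.0601 0.0572 0.0585] [ 142.0117   68.5092   -1.6248  -76.2082 -148.2367]
yaw mod72 from wells [34.0117 32.5092 34.3752 31.7918 31.7633]
0.5221852976417876 0.24889573644191498 -38.71077924879764 0.05034779728386883
```

View pics/f1.png

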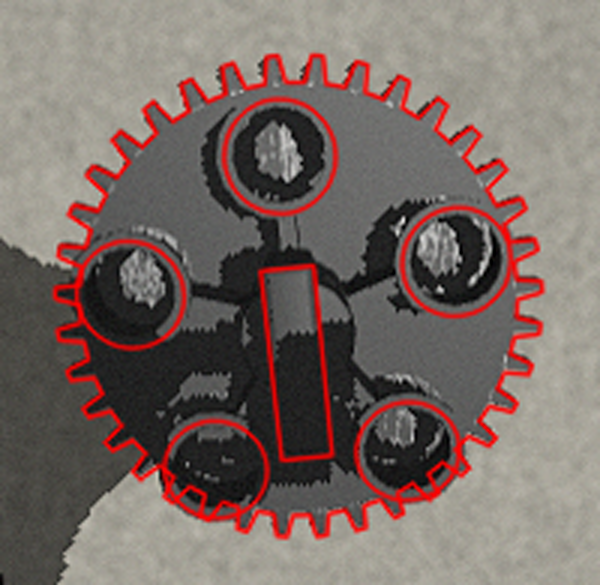

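The overlay matches teeth, wells and fin to within about a pixel: carousel at (0.522, 0.249), yaw -38.7°. Next I align, descend and grip.

```bash
python3 -m handwheel '[[1,-0.017,-0.014,0.3,-0.069],[1,-0.017,-0.014,0.6,-0.069],[1,-0.017,-0.014,0.9,-0.069],[1,-0.017,-0.014,0.9,-0.069]]'
python3 -m handwheel '[[1,0,0,0.2,0],[1,0,0,0.4,0],[1,0,0,0.53,0],[1,0,0,0.53,0],[0,0,0,0.53,0],[0,0,0,0.53,0],[0,0,0,0.53,0],[0,0,0,0.53,0],[0,0,0,0.53,0],[0,0,0,0.53,0]]' 40
python3 -m handwheel '[[0,0,0,0,0],[0,0,0,-0.03,0],[0,0,0,-0.1,0],[0,0,0,-0.3,0],[0,0,0,-0.6,0],[0,0,0,-0.9,0],[0,0,0,-0.9,0]]'
```

```text
time: 3.35
ee_pos: [0.5203, 0.2477, 0.1615]
tool_rot: [-0.004, 0.332, 0.943, -0.003]
wrist_force: [0.7, -0.3, 1.4]
width: 0.0878
time: 4.35
ee_pos: [0.523, 0.248, 0.087]
tool_rot: [0.0, 0.332, 0.943, 0.0]
wrist_force: [-1.0, -0.8, 0.0]
width: 0.0422
time: 5.05
ee_pos: [0.5245, 0.2484, 0.2282]
tool_rot: [0.005, 0.332, 0.943, 0.003]
wrist_force: [-0.4, 0.2, -4.9]
width: 0.0159
```

The fingers may have closed late, while rising. I'll check how the fin sits in the grip.

```bash
cat > hold.py <<'E'
from fit import *
np.set_printoptions(precision=4,suppress=True)
def fitpose(names,x0,steps=(.6,.6,1,.03)):
    obs=[]
    for n in names:
        c=cam(n); ss=[s for s in silhouettes(n,"carousel_grip")]
        pr=proj(c,[x0[0],x0[1],x0[2]])[0]
        s=min(ss[:3],key=lambda s:np.hypot(*(np.array(s["bbox"][:2])-pr))); obs.append((c,s["pixels"].astype(bool))); print(n,s["confidence"],s["bbox"])
    S=8
    def render(c,p):
        o=np.zeros((480,640),np.uint8)
        x,y,z,t=p[0]/100,p[1]/100,p[2]/100,p[3]
        for h in(0,.01): cv2.fillPoly(o,[np.round(proj(c,outline(x,y,t,z+h))*S).astype(np.int32)],1,shift=3)
        for h in np.linspace(.01,.048,4):
            for w in well(x,y,t,z+h): cv2.fillPoly(o,[np.round(proj(c,w)*S).astype(np.int32)],1,shift=3)
        return o.astype(bool)
    # fingers hide part: count only mask pixels missing fully, model-extra lightly inside fin area
    cost=lambda p:sum((render(c,p)^m).sum()/m.sum() for c,m in obs)
    p0=np.array([x0[0]*100,x0[1]*100,x0[2]*100,x0[3]])
    b=min((minimize(cost,p0+np.array([0,0,0,a]),method="Nelder-Mead",options=dict(initial_simplex=p0+np.array([0,0,0,a])+np.vstack([np.zeros(4),np.diag(steps)]))) for a in(-.05,0,.05)),key=lambda r:r.fun)
    x,y,z,t=b.x; print("fit xyz",x/100,y/100,z/100,"yaw",np.degrees(t),"cost",b.fun)
    return obs,(x/100,y/100,z/100,t)
E
python3 - <<'E'
from hold import *
o=ctrl.observe(); print(o["ee_pos"],o["tool_rot"],o["width"],o["wrist_force"],o["moment"])
e=o["ee_pos"]
obs,p=fitpose(["scene","top"],[e[0],e[1],e[2]-.09,np.radians(-38.7)])
im=obs[0][0][0].copy();c=obs[0][0]
x,y,z,t=p
for q in[outline(x,y,t,z+.01),fin(x,y,t,z+.1)]+well(x,y,t,z+.048): cv2.polylines(im,[np.round(proj(c,q)*8).astype(np.int32)],True,(255,0,0),1,cv2.LINE_AA,3)
u=proj(c,[x,y,z+.05])[0].astype(int)
cv2.imwrite("pics/g1.png",cv2.resize(im[max(u[1]-90,0):u[1]+90,u[0]-110:u[0]+110],(770,630),interpolation=cv2.INTER_CUBIC)[:600,:,::-1])
E
```

```text
[0.5245 0.2484 0.2282] [0.0047 0.3321 0.9432 0.0031] 0.015852910264527644 [-0.3751  0.2285 -4.8846] [-0.0209  0.0595  0.0265]
scene 0.62 [457.2, 256.8, 109.6, 102.2]
top 0.95 [225.9, 253.1, 81.0, 79.5]
fit xyz 0.5216030420053488 0.24698767900331312 0.1035707698533923 yaw -35.75561809962098 cost 2.574056849524396
```

View pics/g1.png

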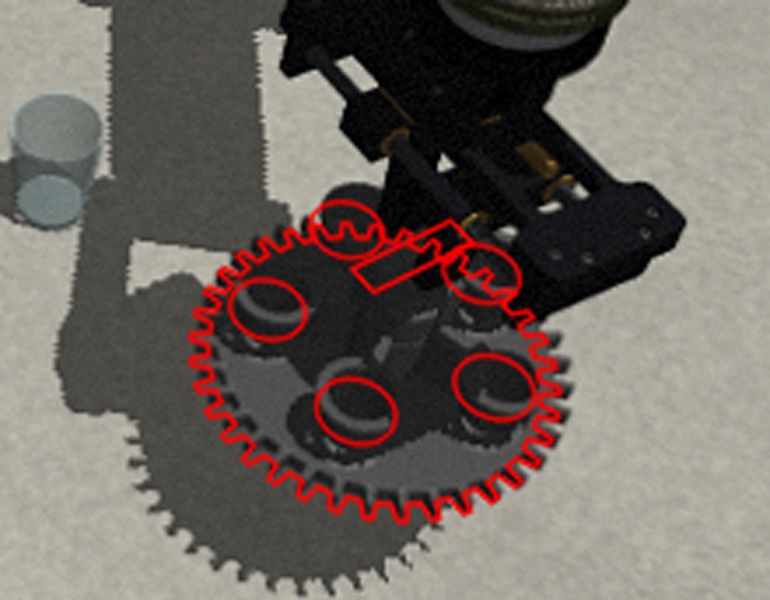

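The fit was poor because the gripper hides part of the carousel. I'll set it back down gently, watch the force, and regrip at the proper height.

```bash
python3 -m handwheel '[[0,0,0,0.25,0],[0,0,0,0.5,0],[0,0,0,0.7,0],[0,0,0,0.7,0],[0,0,0,0.72,0],[0,0,0,0.74,0],[0,0,0,0.74,0]]' 40
python3 -m handwheel '[[0,0,0,0.02,0],[0,0,0,0.04,0],[0,0,0,0.04,0]]'
```

```text
time: 5.95
ee_pos: [0.5232, 0.248, 0.1116]
tool_rot: [0.001, 0.332, 0.943, 0.0]
wrist_force: [-0.2, 0.0, -5.3]
width: 0.0154
time: 6.25
ee_pos: [0.5235, 0.2481, 0.1081]
tool_rot: [0.002, 0.332, 0.943, 0.001]
wrist_force: [-7.4, -3.1, 19.1]
width: 0.0158
```

```bash
python3 -m handwheel '[[0.6,0,0,0,0],[0.6,0,0,0,0],[0.4,0,0,0.06,0],[0.3,0,0,0.127,0],[0,0,0,0.127,0],[0,0,0,0.127,0],[0,0,0,0.127,0],[0,0,0,0.127,0],[0,0,0,0.127,0]]' 45
python3 -m handwheel '[[0,0,0,0,0],[0,0,0,0,0],[0,0,0,0,0]]'
```

```text
time: 7.15
ee_pos: [0.5224, 0.2478, 0.085]
tool_rot: [-0.001, 0.332, 0.943, -0.001]
wrist_force: [0.4, 0.1, -5.1]
width: 0.0157
time: 7.45
ee_pos: [0.5228, 0.2479, 0.0856]
tool_rot: [-0.0, 0.332, 0.943, -0.0]
wrist_force: [-0.5, -0.4, -6.1]
width: 0.0156
```

Gripped properly: width 15.7 mm, force -6 N. Now I locate the plate and pinion from the first unobstructed pictures.

```bash
python3 - <<'E'
from fit import *
from scipy.ndimage import map_coordinates
np.set_printoptions(precision=4,suppress=True)
cs={n:cam(n) for n in("top","scene")}
def g(n): 
    return cv2.GaussianBlur(cv2.cvtColor(cv2.imread(f"pics/{n}0.png"),cv2.COLOR_BGR2LAB).astype(np.float32),(0,0),0.7)
I={n:g(n) for n in cs}
f=np.linspace(0,2*np.pi,120,endpoint=False)
def ring(n,x,y,r,z):
    uv=proj(cs[n],np.c_[x+r*np.cos(f),y+r*np.sin(f),np.full(120,z)])
    return np.stack([map_coordinates(I[n][:,:,k],[uv[:,1],uv[:,0]],order=1) for k in range(3)],1)
def score(n,x,y):
    d=ring(n,x,y,.0575,.051)-ring(n,x,y,.0635,.051)
    m=np.median(d,0); w=np.clip(d@m/np.linalg.norm(m),-10,10); return w.mean()
for ns in(["top"],["scene"],["top","scene"]):
    r=minimize(lambda p:-sum(score(n,p[0]/100,p[1]/100) for n in ns),[49.,-28.1],method="Nelder-Mead",options=dict(initial_simplex=[[49,-28.1],[50.,-28.1],[49,-27.2]]))
    print(ns,r.x/100,r.fun)
# pinion: darker teeth; fit toothed disc contrast in both
def pin(n,x,y,t):
    a=[];rr=[]
    for k in range(10):
        for da,q in((-9,.0195),(-4.5,.029),(4.5,.029),(9,.0195)): a.append(t+np.radians(36*k+da)); rr.append(q)
    a=np.array(a);rr=np.array(rr)
    def m(s,z):
        o=np.zeros((480*4,640*4),np.uint8); uv=proj(cs[n],np.c_[x+s*rr*np.cos(a),y+s*rr*np.sin(a),np.full(40,z)])
        cv2.fillPoly(o,[np.round((uv+.5)*4*8-4).astype(np.int32)],1,shift=3); return cv2.resize(o.astype(np.float32),(640,480),interpolation=cv2.INTER_AREA)
    return m(1,.063)
def ps(n,x,y,t):
    M=pin(n,x,y,t); u=proj(cs[n],[x,y,.063])[0].astype(int); sl=np.s_[u[1]-22:u[1]+22,u[0]-22:u[0]+22]
    return np.corrcoef(M[sl].ravel(),I[n][:,:,0][sl].ravel())[0,1]
for ns in(["top"],["scene"],["top","scene"]):
    b=min((minimize(lambda p:sum(ps(n,p[0]/100,p[1]/100,p[2]) for n in ns),[37.5,-29,t],method="Nelder-Mead",options=dict(initial_simplex=[[37.3,-29,t],[38.3,-29,t],[37.3,-28,t],[37.3,-29,t+.12]])) for t in np.radians([-18,-9,0,9])),key=lambda r:r.fun)
    print("pinion",ns,b.x[:2]/100,np.degrees(b.x[2])%36,b.fun)
a=cv2.resize(cv2.imread("pics/top0.png")[250:370,395:520],(500,480),interpolation=cv2.INTER_CUBIC)
E
```

```text
['top'] [ 0.4943 -0.2794] -5.483832836151123
['scene'] [ 0.4899 -0.2766] -5.559537887573242
['top', 'scene'] [ 0.4932 -0.2797] -7.407231330871582
pinion ['top'] [ 0.3778 -0.2919] 26.101707564109113 -0.817342677349096
pinion ['scene'] [ 0.39   -0.2846] 27.73378182257416 -0.4128933763409533
pinion ['top', 'scene'] [ 0.3798 -0.2911] 25.63251410143291 -1.0361650771195219
```

```bash
python3 -m handwheel '[[0,0,0,-0.05,0],[0,0,0,-0.2,0],[0,0,0,-0.5,0],[0,0,0,-0.8,0],[0,0,0,-1,0],[0,0,0,-1,0]]'
```

```text
time: 8.15
ee_pos: [0.5241, 0.2483, 0.2406]
tool_rot: [0.004, 0.332, 0.943, 0.003]
wrist_force: [0.2, 0.4, -4.9]
width: 0.0158
```

Spindle is near (0.4935, -0.279) and the pinion near (0.378, -0.292), 117 mm apart against the nominal 115. Their line is about 6° from world x. Now I carry the carousel over.

```bash
python3 -m handwheel '[[0,-0.04,-0.06,-0.08,0],[0,-0.13,-0.18,-0.1,0],[0,-0.26,-0.36,-0.1,0],[0,-0.4,-0.56,-0.1,0],[0,-0.54,-0.76,-0.1,0],[0,-0.684,-0.954,-0.1,0]]'
python3 -m handwheel '[[0,-0.14,-0.19,0,0],[0,-0.28,-0.38,0,0],[0,-0.41,-0.57,0,0],[0,-0.55,-0.76,0,0],[0,-0.684,-0.954,0,0]]'
python3 -m handwheel '[[0,-0.14,-0.19,0,0],[0,-0.28,-0.38,0,0],[0,-0.41,-0.57,0,0],[0,-0.53,-0.74,0,0],[0,-0.62,-0.86,0,0],[0,-0.684,-0.954,0,0],[0,-0.684,-0.954,0,0],[0,-0.684,-0.954,0,0]]'
python3 - <<'E'
from h import *
np.set_printoptions(precision=4,suppress=True)
o=ctrl.observe();print(o)
for n in("top","scene"):
    c=cam(n);save(c,n+"2.png")
    for s in silhouettes(n,"carousel_grip")[:2]: print(n,s["confidence"],s["bbox"]); 
c2=cv2.imread("pics/top2.png")[200:420,340:560]; s2=cv2.imread("pics/scene2.png")[80:300,110:330]
cv2.imwrite("pics/t2.png",cv2.resize(np.hstack([c2,s2]),(800,400),interpolation=cv2.INTER_CUBIC))
E
```

```text
time: 8.75
ee_pos: [0.512, 0.0702, 0.2492]
tool_rot: [-0.002, 0.332, 0.943, -0.001]
wrist_force: [0.7, -0.0, -5.3]
width: 0.0155
time: 9.25
ee_pos: [0.5022, -0.1054, 0.2493]
tool_rot: [-0.002, 0.332, 0.943, 0.0]
wrist_force: [0.6, 0.1, -5.2]
width: 0.0153
time: 10.05
ee_pos: [0.4933, -0.2791, 0.2499]
tool_rot: [-0.001, 0.332, 0.943, 0.001]
wrist_force: [-0.5, 0.8, -4.6]
width: 0.0157
{'time': 10.05, 'joint_pos': array([-0.7238,  0.4188,  1.2677,  0.0003,  1.4573, -1.6171]), 'joint_velocities': array([ 0.0226, -0.0114,  0.0012, -0.0003,  0.0005,  0.0035]), 'joint_efforts': array([ -1.2247, -47.8719, -24.3157,  -0.1019,   0.0441,  -0.0364]), 'ee_pos': array([ 0.4933, -0.2791,  0.2499]), 'tool_rot': array([-0.001 ,  0.3323,  0.9432,  0.0005]), 'wrist_force': array([-0.4564,  0.7987, -4.6108]), 'moment': array([-0.042 ,  0.0193,  0.0219]), 'width': 0.015706955431524935}
top 0.7 [452.4, 280.9, 50.4, 59.8]
scene 0.75 [211.0, 145.8, 95.4, 71.7]
scene 0.7 [298.3, 259.1, 19.8, 39.8]
```

View pics/t2.png

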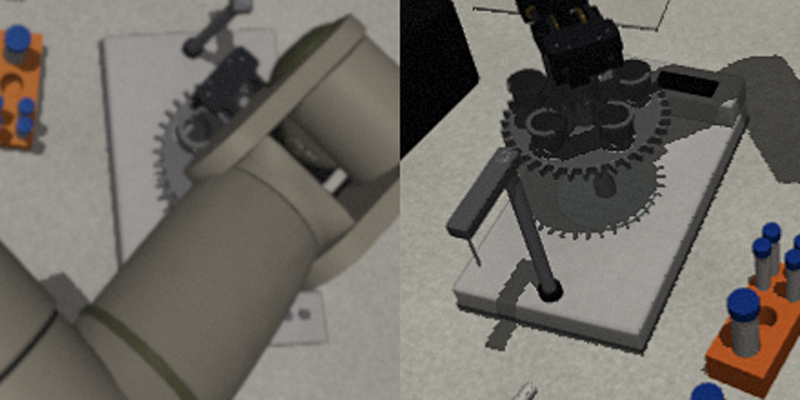

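The carousel hangs level over the changer. In the scene picture the spindle shows at about (222.5, 181), below and a little behind the carousel. I'll check the spindle estimate against pixels from both cameras.

```bash
python3 - <<'E'
from h import *
np.set_printoptions(precision=4,suppress=True)
ims={}
for n in("top","scene"):
    c=cam(n); im=cv2.imread(f"pics/{n}0.png")
    for P in([.4935,-.279],): print(n,proj(c,[[*P,.051],[*P,.083]]))
    u=proj(c,[.4935,-.279,.06])[0].astype(int)
    S=8; f=np.linspace(0,6.28,90)
    k=im[u[1]-25:u[1]+25,u[0]-25:u[0]+25]; big=cv2.resize(k,(400,400),interpolation=cv2.INTER_CUBIC)
    def dr(P,r,z,col):
        q=proj(c,np.c_[P[0]+r*np.cos(f),P[1]+r*np.sin(f),np.full(90,z)]); q=(q-(u-25)+.5)*8-.5
        cv2.polylines(big,[np.round(q*8).astype(np.int32)],True,col,1,cv2.LINE_AA,3)
    P=(.4935,-.279)
    dr(P,.06,.051,(0,0,255));dr(P,.013,.051,(0,200,0));dr(P,.013,.067,(0,200,0));dr(P,.006,.083,(255,0,0))
    ims[n]=big
cv2.imwrite("pics/sp.png",np.hstack([ims["top"],ims["scene"]]))
E
```

```text
top [[453.2368 292.447 ]
 [457.1355 290.9417]]
scene [[221.1048 184.9033]
 [218.6787 174.7718]]
```

View pics/sp.png

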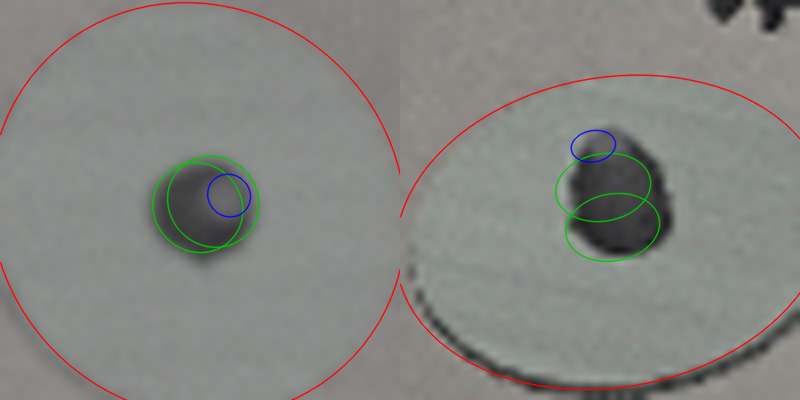

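The spindle blob sits slightly toward -x (top) and +y (scene) of my estimate. I'll aim at (0.4917, -0.2777), turn to the expected mesh phase and lower onto the cone.

```bash
python3 -m handwheel '[[0,0.014,0,0.1,0.03],[0,0.014,0,0.25,0.067],[0,0.014,0,0.4,0.067],[0,0.014,0,0.5,0.067],[0,0.014,0,0.55,0.067],[0,0.014,0,0.6,0.067],[0,0.014,0,0.6,0.067]]'
python3 -c "
from cell import ctrl;o=ctrl.observe();print(o['ee_pos'],o['wrist_force'],o['moment'],o['tool_rot'])"
```

```text
time: 11.05
ee_pos: [0.4921, -0.278, 0.1603]
tool_rot: [-0.0, 0.379, 0.925, 0.0]
wrist_force: [-0.3, -0.7, -5.3]
width: 0.0157
[ 0.49206884 -0.27797543  0.16031522] [-0.28701981 -0.71365395 -5.26803828] [-0.03224568  0.03820796 -0.0051831 ] [-3.59936554e-04  3.79071598e-01  9.25367267e-01  1.21136210e-04]
```

```bash
python3 -m handwheel '[[0,0,0,0.02,0],[0,0,0,0.04,0],[0,0,0,0.06,0],[0,0,0,0.06,0]]'
python3 -c "
from cell import ctrl;o=ctrl.observe();print(o['ee_pos'],o['wrist_force'],o['moment'],o['tool_rot'])"
```

```text
time: 11.45
ee_pos: [0.492, -0.2781, 0.1514]
tool_rot: [-0.0, 0.379, 0.925, 0.0]
wrist_force: [-1.0, -0.3, -5.1]
width: 0.0155
[ 0.49199229 -0.27809542  0.15142442] [-1.00900725 -0.2760913  -5.0559327 ] [-0.06141346  0.00104899 -0.00200395] [-2.54775575e-04  3.79160079e-01  9.25331056e-01  8.37920822e-05]
```

```bash
python3 -m handwheel '[[0,0,0,0.012,0],[0,0,0,0.024,0],[0,0,0,0.03,0],[0,0,0,0.03,0]]'
python3 -c "
from cell import ctrl;o=ctrl.observe();print(o['ee_pos'],o['wrist_force'],o['moment'],o['tool_rot'])"
```

```text
time: 11.85
ee_pos: [0.4922, -0.2782, 0.1473]
tool_rot: [0.0, 0.379, 0.925, -0.0]
wrist_force: [-0.7, -0.6, -3.6]
width: 0.0152
[ 0.49217319 -0.27824573  0.14727393] [-0.66188175 -0.62292123 -3.61494471] [-0.06425727  0.07362519  0.00179711] [ 1.13191875e-04  3.79147268e-01  9.25336335e-01 -6.72387472e-05]
```

```bash
python3 -m handwheel '[[0,0,0,0.01,0],[0,0,0,0.02,0],[0,0,0,0.02,0]]'
python3 -c "
from cell import ctrl;o=ctrl.observe();print(o['ee_pos'],o['wrist_force'],o['moment'],o['tool_rot'])"
```

```text
time: 12.15
ee_pos: [0.4921, -0.2783, 0.144]
tool_rot: [0.0, 0.379, 0.925, -0.0]
wrist_force: [0.4, -1.3, -4.2]
width: 0.0156
[ 0.49213167 -0.2783126   0.14404607] [ 0.38374249 -1.26578035 -4.17173374] [-0.24187811 -0.12881958  0.25901212] [ 1.13932258e-04  3.78983634e-01  9.25403351e-01 -1.75714883e-04]
```

It seems to be entering mesh: the vertical load hasn't changed, with a slight 0.26 N·m yaw moment. I'll continue, yielding a little in that direction.

```bash
python3 -m handwheel '[[0,0,0,0,-0.008],[0,0,0,0.01,-0.008],[0,0,0,0.02,-0.008],[0,0,0,0.02,-0.008]]'
python3 -c "
from cell import ctrl;o=ctrl.observe();print(o['ee_pos'],o['wrist_force'],o['moment'],o['tool_rot'])"
```

```text
time: 12.55
ee_pos: [0.492, -0.2782, 0.1408]
tool_rot: [-0.0, 0.374, 0.928, 0.0]
wrist_force: [-0.7, -0.6, -5.3]
width: 0.0157
[ 0.49198162 -0.2781652   0.14083627] [-0.68550088 -0.58279612 -5.30958907] [-0.28246694 -0.0473803   0.08005598] [-2.79734123e-04  3.73634632e-01  9.27575917e-01  3.28416393e-05]
```

```bash
python3 -m handwheel '[[0,0,0,0.01,-0.003],[0,0,0,0.02,-0.003],[0,0,0,0.025,-0.003],[0,0,0,0.025,-0.003]]'
python3 -c "
from cell import ctrl;o=ctrl.observe();print(o['ee_pos'],o['wrist_force'],o['moment'],o['tool_rot'])"
```

```text
time: 12.95
ee_pos: [0.492, -0.2781, 0.1373]
tool_rot: [-0.0, 0.372, 0.928, 0.0]
wrist_force: [0.3, -0.4, -5.0]
width: 0.0154
[ 0.49204216 -0.27810248  0.13725807] [ 0.32914822 -0.44940777 -5.01363421] [-0.14633158  0.0118144   0.0488227 ] [-1.81544685e-04  3.71547465e-01  9.28413938e-01  8.95949804e-05]
```

```bash
python3 -m handwheel '[[0,0,0,0.006,0],[0,0,0,0.012,0],[0,0,0,0.012,0],[0,0,0,0.012,0]]'
python3 -c "
from cell import ctrl;o=ctrl.observe();print(o['ee_pos'],o['wrist_force'],o['moment'],o['tool_rot'])"
```

```text
time: 13.35
ee_pos: [0.4922, -0.2782, 0.1358]
tool_rot: [0.0, 0.372, 0.928, -0.0]
wrist_force: [-1.0, -0.0, -4.1]
width: 0.0155
[ 0.49215307 -0.27818749  0.13575822] [-0.97804263 -0.03072066 -4.05701791] [-0.04006217  0.00706945  0.073803  ] [ 1.02699276e-04  3.71530890e-01  9.28420588e-01 -2.22130450e-06]
```

```bash
python3 -m handwheel '[[0,0,0,0.006,0],[0,0,0,0.012,0],[0,0,0,0.012,0],[0,0,0,0.012,0]]'
python3 -c "
from cell import ctrl;o=ctrl.observe();print(o['ee_pos'],o['wrist_force'],o['moment'],o['tool_rot'])"
```

```text
time: 13.75
ee_pos: [0.4922, -0.2782, 0.1357]
tool_rot: [0.001, 0.371, 0.928, -0.0]
wrist_force: [-4.8, 3.5, 11.3]
width: 0.0155
[ 0.49215396 -0.27818443  0.1356963 ] [-4.84815858  3.54847108 11.34478634] [0.55212592 0.74167425 0.03751495] [ 7.79418856e-04  3.71422770e-01  9.28463446e-01 -3.84199978e-04]
```

It bottomed at TCP z 0.1357, so the underside is at about 51 mm, which is home. I'll relax the push, release and rise.

```bash
python3 -m handwheel '[[0,0,0,-0.009,0],[0,0,0,-0.009,0],[0.6,0,0,-0.009,0],[0.6,0,0,-0.009,0],[0.6,0,0,-0.009,0],[0.6,0,0,-0.009,0],[0.6,0,0,-0.1,0],[0.6,0,0,-0.4,0],[0.6,0,0,-0.7,0],[0.6,0,0,-1,0]]'
python3 - <<'E'
from hold import *
o=ctrl.observe(); print(o["ee_pos"],o["tool_rot"],o["width"],o["wrist_force"])
c=cam("wrist"); ss=silhouettes("wrist","carousel_grip"); print([(s["confidence"],s["bbox"]) for s in ss]); save(c,"w3.png")
E
```

```text
time: 14.75
ee_pos: [0.4918, -0.2779, 0.2853]
tool_rot: [-0.0, 0.372, 0.928, 0.0]
wrist_force: [0.6, -0.7, -0.2]
width: 0.0529
[ 0.4918 -0.2779  0.2853] [-0.0004  0.3715  0.9284  0.0001] 0.05289727375123651 [ 0.6041 -0.6704 -0.1556]
[(0.72, [227.8, 130.1, 61.7, 62.3]), (0.63, [325.8, 201.6, 191.1, 186.3])]
```

View pics/w3.png

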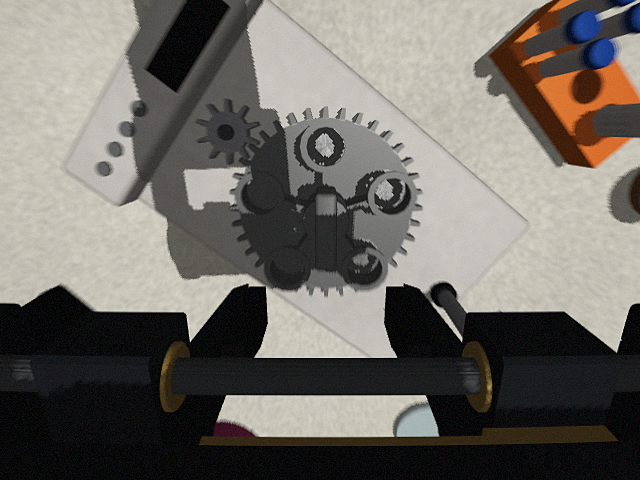

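The carousel sits meshed with the pinion (pinion at (228,130), carousel centred near (325,200)), level and released. I'll fit its final pose for the well positions and estimate the tube position from both fixed cameras.

```bash
python3 - <<'E'
from hold import *
c=cam("wrist"); ss=silhouettes("wrist","carousel_grip")
m=max(ss,key=lambda s:s["pixels"].sum())["pixels"].astype(bool)
S=8
def ren(p,z0):
    o=np.zeros((480,640),np.uint8)
    for h in(0,.01): cv2.fillPoly(o,[np.round(proj(c,outline(p[0]/100,p[1]/100,p[2],z0+h))*S).astype(np.int32)],1,shift=3)
    for h in np.linspace(.01,.048,4):
        for w in well(p[0]/100,p[1]/100,p[2],z0+h): cv2.fillPoly(o,[np.round(proj(c,w)*S).astype(np.int32)],1,shift=3)
    return o.astype(bool)
for z0 in(.048,.051,.054,.063):
    b=min((minimize(lambda p:(ren(p,z0)^m).sum()/m.sum(),[49.2,-27.8,np.radians(-43.6+a)],method="Nelder-Mead",options=dict(initial_simplex=np.array([49.2,-27.8,np.radians(-43.6+a)])+np.vstack([np.zeros(3),np.diag([.4,.4,.03])]))) for a in(-2,0,2)),key=lambda r:r.fun)
    x,y,t=b.x/np.array([100,100,1]); print(z0,x,y,np.degrees(t),b.fun,"well1,2",[(x+.06*np.cos(t+a),y+.06*np.sin(t+a)) for a in np.radians([108,180])])
# tube from silhouettes in scene/top: cap top centre by blue blob in original pictures
for n in("top","scene"):
    cc=cam(n); im=cv2.imread(f"pics/{n}0.png"); h=cv2.cvtColor(im,cv2.COLOR_BGR2HSV)
    k=cv2.inRange(h,(105,130,50),(130,255,255)); nn,l,st,ce=cv2.connectedComponentsWithStats(k)
    for i in range(1,nn):
        if st[i,4]>25: print(n,ce[i],st[i],ray(cc,ce[i],.119))
E
```

```text
0.048 0.4913812268916436 -0.27837552731001536 -43.582245979121836 0.03448002536461636 well1,2 [(np.float64(0.5172896037346638), np.float64(-0.2242575449995111)), (np.float64(0.44791809590765624), np.float64(-0.2370118204516019))]
0.051 0.49139504829257435 -0.2780708122099618 -43.316334102010806 0.03963221306277743 well1,2 [(np.float64(0.5170519834142243), np.float64(-0.22383317140430506)), (np.float64(0.44774041555204386), np.float64(-0.23690926413060256))]
0.054 0.4912699868470662 -0.2780388981384215 -43.52256282949978 0.048430564362714014 well1,2 [(np.float64(0.5171219767024133), np.float64(-0.22389395728039643)), (np.float64(0.4477637922233368), np.float64(-0.2367204878427412))]
0.063 0.4903589010275054 -0.27736111788344536 -43.72596893349135 0.09662333544705136 well1,2 [(np.float64(0.5164029478616984), np.float64(-0.22330829534383728)), (np.float64(0.44699966500112825), np.float64(-0.2358885166724179))]
top [343.3697 163.5378] [338 158  12  12 119] [[0.7554 0.0036 0.119 ]]
top [349.2929 221.2214] [344 215  12  14 140] [[ 0.6204 -0.0222  0.119 ]]
top [337.0465 256.3488] [334 253  
[... 924 characters left out ...]
1 -0.2967  0.119 ]]
scene [363.6857  35.6   ] [359  29  11  12  35] [[-0.0891 -0.1741  0.119 ]]
scene [381.9552  40.0448] [373  34  18  13  67] [[-0.0891 -0.1216  0.119 ]]
scene [524.3415  57.1463] [518  51  15  12  41] [[-0.16    0.2372  0.119 ]]
scene [519.9821  67.5536] [513  62  17  14  56] [[-0.1109  0.2364  0.119 ]]
scene [561.0714  82.3929] [557  77   8  13  28] [[-0.0886  0.3379  0.119 ]]
scene [311.3158 210.7218] [304 203  15  16 133] [[ 0.5292 -0.0372  0.119 ]]
scene [328.9437 217.0634] [322 209  15  17 142] [[0.5295 0.0008 0.119 ]]
scene [298.4907 246.1852] [290 239  18  18 216] [[ 0.6172 -0.0219  0.119 ]]
scene [278.7457 298.9095] [270 291  18  19 232] [[ 0.7321 -0.0029  0.119 ]]
```

Home confirmed: the best silhouette match is at z 0.048–0.051. Well 2 is at (0.448, -0.237). Now to the tube near (0.619, -0.022).

```bash
python3 -m handwheel '[[1,0.06,0.2,0,0],[1,0.14,0.45,0,0],[1,0.22,0.7,0,0],[1,0.28,0.91,0,0]]'
python3 -m handwheel '[[1,0.08,0.25,0,0],[1,0.16,0.5,0,0],[1,0.24,0.75,0,0],[1,0.28,0.91,0,0],[1,0.28,0.91,0,0],[1,0.28,0.91,0,0]]'
python3 - <<'E'
from h import *
np.set_printoptions(precision=4,suppress=True)
o=ctrl.observe(); print(o["ee_pos"],o["tool_rot"],o["width"])
c=cam("wrist"); save(c,"w4.png"); print(proj(c,[.619,-.022,.127]))
h=cv2.cvtColor(c[0],cv2.COLOR_RGB2HSV); k=cv2.inRange(h,(105,130,50),(130,255,255)); nn,l,st,ce=cv2.connectedComponentsWithStats(k)
for i in range(1,nn):
    if st[i,4]>100: print(ce[i],st[i],ray(c,ce[i],.121))
for s in silhouettes("wrist","tube_center"): print(s["confidence"],s["bbox"])
E
```

```text
time: 15.45
ee_pos: [0.5561, -0.1485, 0.2821]
tool_rot: [-0.002, 0.371, 0.928, 0.0]
wrist_force: [-0.7, 0.4, 0.3]
width: 0.0827
time: 16.05
ee_pos: [0.6194, -0.0227, 0.2823]
tool_rot: [-0.001, 0.371, 0.929, -0.0]
wrist_force: [0.1, 0.0, 0.7]
width: 0.088
[ 0.6194 -0.0227  0.2823] [-0.0013  0.3712  0.9285 -0.0004] 0.08796543146312612
[[326.6756 225.8152]]
[251.7721 107.7364] [239  94  28  28 588] [[ 0.5158 -0.001   0.121 ]]
[274.2882 131.6116] [261 118  28  28 569] [[ 0.5394 -0.0011  0.121 ]]
[217.2693 142.83  ] [205 131  25  26 453] [[ 0.5149 -0.0386  0.121 ]]
[240.6332 165.0983] [228 153  27  26 458] [[ 0.5388 -0.038   0.121 ]]
[327.4364 224.0507] [ 308  205   41   41 1125] [[ 0.6195 -0.0216  0.121 ]]
0.81 [328.5, 219.2, 36.4, 58.3]
0.42 [79.3, 273.9, 158.6, 157.4]
```

View pics/w4.png

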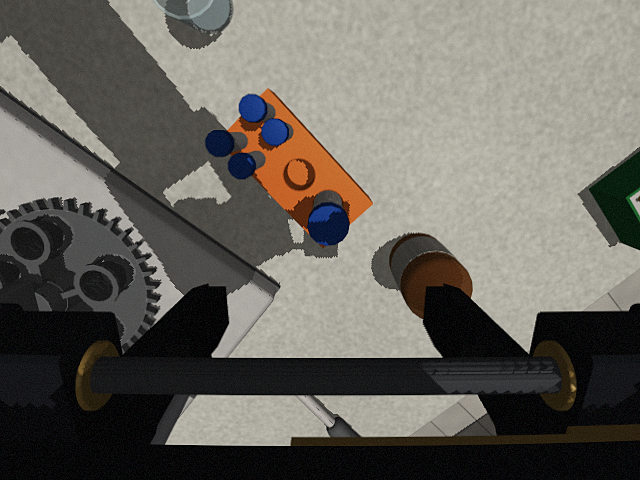

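The cap is centred at (327,224) in the image, i.e. (0.6195, -0.0216), which agrees with the other estimates. Descending to grip the cap.

```bash
python3 -m handwheel '[[0.7,0.005,0.005,0.25,0],[0.65,0.005,0.005,0.5,0],[0.65,0.005,0.005,0.75,0],[0.65,0.005,0.005,0.95,0]]' 25
python3 -m handwheel '[[0.65,0,0,0.06,0],[0.65,0,0,0.13,0],[0.65,0,0,0.13,0],[0,0,0,0.13,0],[0,0,0,0.13,0],[0,0,0,0.13,0],[0,0,0,0.13,0],[0,0,0,0.13,0],[0,0,0,0.13,0]]'
```

```text
time: 16.55
ee_pos: [0.6185, -0.0228, 0.1393]
tool_rot: [-0.001, 0.372, 0.928, -0.0]
wrist_force: [0.8, -0.2, -0.4]
width: 0.0587
time: 17.45
ee_pos: [0.62, -0.0216, 0.1226]
tool_rot: [0.001, 0.372, 0.928, 0.0]
wrist_force: [-0.8, -0.3, 5.7]
width: 0.0326
```

```bash
python3 -m handwheel '[[0,0,0,0,0],[0,0,0,-0.1,0],[0,0,0,-0.3,0],[0,0,0,-0.55,0],[0,0,0,-0.8,0],[0,0,0,-1,0],[0,0,0,-1,0],[0,0,0,-1,0]]'
python3 - <<'E'
from h import *
np.set_printoptions(precision=4,suppress=True)
o=ctrl.observe(); print(o["ee_pos"],o["tool_rot"],o["width"],o["wrist_force"])
for n in("top","scene"):
    c=cam(n); save(c,n+"5.png"); e=o["ee_pos"]; print(n,"cap->",proj(c,[e[0],e[1],e[2]-.003+.008]),"tip",proj(c,[e[0],e[1],e[2]-.003-.112]))
    for s in silhouettes(n,"tube_center")[:2]: print(s["confidence"],s["bbox"])
im=cv2.imread("pics/scene5.png"); cv2.imwrite("pics/s5.png",cv2.resize(im[100:320,180:440],(780,600)[:2],interpolation=cv2.INTER_CUBIC))
E
```

```text
time: 18.25
ee_pos: [0.6194, -0.0215, 0.2713]
tool_rot: [-0.0, 0.372, 0.928, -0.0]
wrist_force: [-0.8, -0.5, -2.1]
width: 0.0328
[ 0.6194 -0.0215  0.2713] [-0.0003  0.3715  0.9284 -0.    ] 0.03283559292868817 [-0.7783 -0.5208 -2.0689]
top cap-> [[353.3675 200.625 ]] tip [[349.8421 217.2474]]
scene cap-> [[294.4093 189.1078]] tip [[297.3715 234.8834]]
0.61 [296.1, 227.1, 13.3, 18.7]
```

View pics/s5.png

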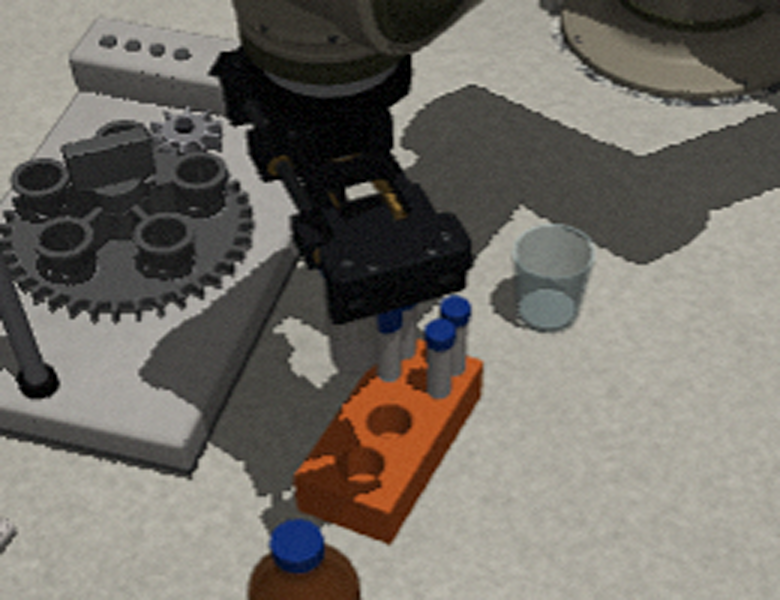

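The tube is held upright clear of the rack, its lower end at about (297,237) against a predicted (297,235). Now over well 2 at (0.448, -0.237).

```bash
python3 -m handwheel '[[0,-0.01,-0.08,0,0],[0,-0.03,-0.26,0,0],[0,-0.05,-0.46,0,0],[0,-0.06,-0.68,0,0],[0,-0.08,-0.9,0,0]]'
python3 -m handwheel '[[0,-0.02,-0.22,0,0],[0,-0.04,-0.44,0,0],[0,-0.06,-0.64,0,0],[0,-0.075,-0.82,0,0],[0,-0.085,-0.927,0,0],[0,-0.085,-0.927,0,0],[0,-0.085,-0.927,0,0],[0,-0.085,-0.927,0,0]]'
python3 - <<'E'
from h import *
np.set_printoptions(precision=4,suppress=True)
o=ctrl.observe(); print(o["ee_pos"],o["tool_rot"],o["width"],o["wrist_force"])
E
```

```text
time: 18.95
ee_pos: [0.5336, -0.1287, 0.2714]
tool_rot: [-0.0, 0.371, 0.928, -0.0]
wrist_force: [0.6, 0.1, 0.5]
width: 0.033
time: 19.75
ee_pos: [0.4487, -0.2365, 0.2717]
tool_rot: [-0.0, 0.371, 0.929, 0.0]
wrist_force: [-0.1, 0.1, -0.3]
width: 0.0328
[ 0.4487 -0.2365  0.2717] [-0.0001  0.3712  0.9285  0.0001] 0.0327977422904193 [-0.1487  0.1429 -0.2916]
```

```bash
python3 -m handwheel '[[0,0,-0.004,0.12,0],[0,0,-0.004,0.26,0],[0,0,-0.004,0.36,0],[0,0,-0.004,0.42,0],[0,0,-0.004,0.46,0],[0,0,-0.004,0.48,0],[0,0,-0.004,0.48,0],[0,0,-0.004,0.48,0]]'
python3 -m handwheel '[[0,0,0,0.03,0],[0,0,0,0.06,0],[0,0,0,0.09,0],[0,0,0,0.09,0]]'
```

```text
time: 20.55
ee_pos: [0.4483, -0.2375, 0.2004]
tool_rot: [0.0, 0.371, 0.928, -0.0]
wrist_force: [0.9, 0.7, -0.5]
width: 0.0331
time: 20.95
ee_pos: [0.4478, -0.2373, 0.1856]
tool_rot: [-0.001, 0.372, 0.928, 0.0]
wrist_force: [-0.2, 0.3, -1.1]
width: 0.0329
```

```bash
python3 -m handwheel '[[0,0,0,0.03,0],[0,0,0,0.06,0],[0,0,0,0.075,0],[0,0,0,0.075,0]]'
python3 -m handwheel '[[0,0,0,0.01,0],[0,0,0,0.02,0],[0,0,0,0.02,0]]'
```

```text
time: 21.35
ee_pos: [0.4489, -0.2382, 0.1764]
tool_rot: [0.002, 0.372, 0.928, -0.001]
wrist_force: [0.1, 0.5, 11.4]
width: 0.033
time: 21.65
ee_pos: [0.4501, -0.2391, 0.1759]
tool_rot: [0.005, 0.372, 0.928, -0.002]
wrist_force: [-0.9, 0.8, 28.5]
width: 0.0329
```

There is contact at TCP z 0.176, about 4 mm earlier than expected. I'll relax, open and let the tube settle by gravity, then check.

```bash
python3 -m handwheel '[[0,0,0,-0.03,0],[0,0,0,-0.03,0],[0.55,0,0,-0.03,0],[0.55,0,0,-0.03,0],[0.55,0,0,-0.03,0],[0.55,0,0,-0.03,0],[0.55,0,0,-0.03,0]]'
python3 -m handwheel '[[0.55,0,0,-0.1,0],[0.55,0,0,-0.4,0],[0.55,0,0,-0.8,0],[0.55,0,0,-1,0],[0.55,0,0,-1,0]]'
python3 - <<'E'
from hold import *
o=ctrl.observe(); print(o["ee_pos"],o["tool_rot"],o["width"],o["wrist_force"])
c=cam("wrist"); save(c,"w6.png")
h=cv2.cvtColor(c[0],cv2.COLOR_RGB2HSV); k=cv2.inRange(h,(105,130,30),(130,255,255)); nn,l,st,ce=cv2.connectedComponentsWithStats(k)
for i in range(1,nn):
    if st[i,4]>100: print(ce[i],st[i],ray(c,ce[i],.171))
w=[.4480,-.2369]; print("expected cap top/bottom",proj(c,[[*w,.177],[*w,.161]]), "4mm high",proj(c,[*w,.181]))
f=np.linspace(0,6.28,60); im=c[0].copy()
for z,col in((.177,(255,255,0)),(.161,(255,255,0)),(.099,(255,0,0))):
    q=proj(c,np.c_[w[0]+.017*np.cos(f),w[1]+.017*np.sin(f),np.full(60,z)]); print(z,q.min(0),q.max(0)); cv2.polylines(im,[np.round(q*8).astype(np.int32)],True,col,1,cv2.LINE_AA,3)
u=proj(c,[*w,.13])[0].astype(int); y0,x0=max(u[1]-100,0),max(u[0]-130,0)
cv2.imwrite("pics/w6c.png",cv2.resize(im[y0:y0+200,x0:x0+260],(780,600),interpolation=cv2.INTER_CUBIC)[:,:,::-1])
E
```

```text
time: 22.35
ee_pos: [0.448, -0.2374, 0.1765]
tool_rot: [-0.0, 0.372, 0.928, 0.0]
wrist_force: [0.2, -0.6, -0.6]
width: 0.0486
time: 22.85
ee_pos: [0.4489, -0.2381, 0.3318]
tool_rot: [0.005, 0.371, 0.928, -0.002]
wrist_force: [0.4, 0.2, -0.3]
width: 0.0486
[ 0.4489 -0.2381  0.3318] [ 0.0049  0.3714  0.9284 -0.0017] 0.048560635715199044 [ 0.4245  0.2032 -0.3141]
[569.791  79.532] [555  68  30  24 579] [[ 0.4933 -0.0332  0.171 ]]
[583.8549 100.6319] [569  89  31  24 565] [[ 0.5131 -0.0333  0.171 ]]
[541.8263 119.6535] [ 521   98   43   44 1065] [[ 0.5027 -0.0647  0.171 ]]
[325.3009 220.5378] [ 304  199   43   44 1469] [[ 0.4474 -0.2373  0.171 ]]
expected cap top/bottom [[326.2308 222.6899]
 [326.1963 217.6924]] 4mm high [[326.24   224.0235]]
0.177 [304.7694 201.5976] [347.6871 243.0643]
0.161 [305.8184 197.5997] [346.5689 237.1388]
0.099 [309.0477 185.3472] [343.1267 218.8357]
```

View pics/w6c.png

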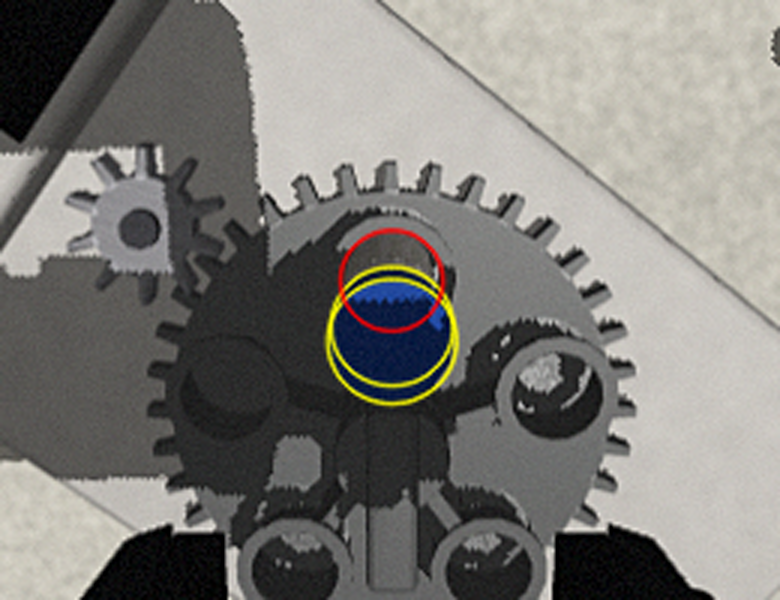

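The tube stands in well 2 with the cap outline matching the seated height to within about 1–2 mm. I'll confirm by touching the cap top with closed fingers; contact is expected at TCP z 0.199.

```bash
python3 -m handwheel '[[0,0,0,0,0],[0,0,0,0.1,0],[0,0,0,0.25,0],[0,0,0,0.4,0],[0,0,0,0.55,0],[0,0,0,0.65,0],[0,0,0,0.73,0],[0,0,0,0.78,0],[0,0,0,0.8,0],[0,0,0,0.8,0]]' 10
python3 -m handwheel '[[0,0,0,0.007,0],[0,0,0,0.014,0],[0,0,0,0.014,0]]'
```

```text
time: 23.9
ee_pos: [0.4479, -0.2373, 0.2061]
tool_rot: [-0.001, 0.372, 0.928, 0.0]
wrist_force: [0.3, -0.0, -0.4]
width: 0.0008
time: 24.2
ee_pos: [0.4481, -0.2374, 0.2047]
tool_rot: [0.0, 0.372, 0.928, -0.0]
wrist_force: [-0.6, 0.2, 0.7]
width: 0.0008
```

```bash
python3 -m handwheel '[[0,0,0,0.008,0],[0,0,0,0.014,0],[0,0,0,0.014,0]]'
python3 -m handwheel '[[0,0,0,0.008,0],[0,0,0,0.014,0],[0,0,0,0.014,0]]'
```

```text
time: 24.5
ee_pos: [0.4485, -0.2378, 0.2033]
tool_rot: [0.001, 0.372, 0.928, -0.0]
wrist_force: [0.2, 1.1, 6.9]
width: 0.0002
time: 24.8
ee_pos: [0.4493, -0.2385, 0.2031]
tool_rot: [0.003, 0.372, 0.928, -0.001]
wrist_force: [-0.2, 0.0, 18.9]
width: 0.0007
```

The cap top measures 0.181 m, about 4 mm above the seated value. To tell whether the tube or the carousel is high, I'll touch the top of the fin the same way; if the carousel is home, contact should come at TCP z 0.173.

```bash
python3 -m handwheel '[[0,0,0,-0.08,0],[0,0,0,-0.08,0],[0,-0.15,0,-0.08,0],[0,-0.3,0,-0.08,0],[0,-0.4,0,-0.08,0],[0,-0.4,0,0.05,0],[0,-0.4,0,0.12,0],[0,-0.4,0,0.16,0],[0,-0.4,0,0.17,0],[0,-0.4,0,0.17,0]]'
python3 -m handwheel '[[0,0,0,0.007,0],[0,0,0,0.014,0],[0,0,0,0.014,0]]'
python3 -m handwheel '[[0,0,0,0.007,0],[0,0,0,0.014,0],[0,0,0,0.014,0]]'
```

```text
time: 25.8
ee_pos: [0.4915, -0.2788, 0.175]
tool_rot: [0.0, 0.372, 0.928, -0.0]
wrist_force: [-0.4, 0.4, -0.0]
width: 0.0005
time: 26.1
ee_pos: [0.4916, -0.2789, 0.1735]
tool_rot: [0.001, 0.371, 0.928, -0.0]
wrist_force: [-0.9, 1.5, 4.4]
width: 0.0006
time: 26.4
ee_pos: [0.4916, -0.2789, 0.1734]
tool_rot: [0.001, 0.371, 0.928, -0.001]
wrist_force: [-6.1, 4.5, 20.4]
width: 0.0003
```

The fin top reads 0.1515, so the carousel is home and it is the tube that stands about 4 mm high. I'll rise and measure its tilt numerically.

```bash
python3 -m handwheel '[[0.3,0,0,-0.2,0],[0.55,0.1,0,-0.5,0],[0.55,0.25,0,-0.8,0],[0.55,0.39,0,-1,0],[0.55,0.39,0,-1,0],[0.55,0.39,0,-1,0],[0.55,0.39,0,-1,0]]'
python3 - <<'E'
from hold import *
o=ctrl.observe(); print(o["ee_pos"],o["tool_rot"])
w=np.array([.448,-.237])
for n in("scene","wrist","top"):
    c=cam(n); save(c,n+"7.png"); h=cv2.cvtColor(c[0],cv2.COLOR_RGB2HSV); k=cv2.inRange(h,(105,130,30),(130,255,255))
    nn,l,st,ce=cv2.connectedComponentsWithStats(k); pc=proj(c,[*w,.171])[0]
    for i in range(1,nn):
        if st[i,4]>60 and np.hypot(*(ce[i]-pc))<25: print(n,"cap",ce[i],st[i],"exp centroid~",pc,ray(c,ce[i],.173))
    for s in silhouettes(n,"tube_center")[:2]:
        m=s["pixels"].astype(np.uint8); v,u=np.nonzero(m)
        if len(u)<50 or np.hypot(u.mean()-pc[0],v.mean()-pc[1])>40: continue
        l_=cv2.fitLine(np.c_[u,v].astype(np.float32),cv2.DIST_L2,0,.01,.01).ravel()
        a,b=proj(c,[[*w,.10],[*w,.177]]); d=(b-a)/np.linalg.norm(b-a)
        print(n,s["confidence"],s["bbox"],len(u),"axis",l_[:2],"vertical",d,"bottom",v.max(),"top",v.min())
        # expected full silhouette rows
        f=np.linspace(0,6.28,90)
        for z in(.177,.181):
            q=proj(c,np.c_[w[0]+.017*np.cos(f),w[1]+.017*np.sin(f),np.full(90,z)]); print("  z",z,"rows",q[:,1].min(),q[:,1].max(),"cols",q[:,0].min(),q[:,0].max())
E
```

```text
time: 27.1
ee_pos: [0.4491, -0.2386, 0.3193]
tool_rot: [-0.001, 0.372, 0.928, 0.0]
wrist_force: [0.5, -1.0, -1.1]
width: 0.0483
[ 0.4491 -0.2386  0.3193] [-0.0011  0.3716  0.9284  0.0004]
scene cap [241.1927 135.422 ] [233 128  17  16 218] exp centroid~ [240.5231 136.3445] [[ 0.4468 -0.2358  0.173 ]]
scene 0.95 [240.4, 149.1, 18.3, 36.1] 506 axis [0.1672 0.9859] vertical [-0.1709 -0.9853] bottom 166 top 128
  z 0.177 rows 128.59939997137928 139.69372746497305 cols 231.82612762602218 248.41920183192363
  z 0.181 rows 127.08192927116849 138.18259573053479 cols 231.53577146296377 248.1832211122973
wrist cap [325.374  227.6892] [ 304  205   44   46 1599] exp centroid~ [326.5391 226.6021] [[ 0.4476 -0.2379  0.173 ]]
wrist 0.7 [324.5, 221.8, 44.4, 59.6] 1998 axis [ 0.0114 -0.9999] vertical [0.008 1.   ] bottom 250 top 191
  z 0.177 rows 206.67477686469644 249.84155710364234 cols 304.1914415489211 348.92068570456473
  z 0.181 rows 207.79260212062027 251.5175827933646 cols 303.88753988131816 349.2474243270133
```

The tube is vertical within the measurement. I'll regrip the cap, lift slightly, twist and lower again to work it down.

```bash
python3 -m handwheel '[[0.55,0.012,0,0.25,0],[0.55,0.012,0,0.5,0],[0.55,0.012,0,0.75,0],[0.55,0.012,0,0.9,0],[0.55,0.012,0,0.955,0],[0.55,0.012,0,0.955,0],[0,0.012,0,0.955,0],[0,0.012,0,0.955,0],[0,0.012,0,0.955,0],[0,0.012,0,0.955,0]]' 20
python3 -m handwheel '[[0,0,0,-0.03,0],[0,0,0,-0.06,0.05],[0,0,0,-0.06,0.12],[0,0,0,-0.06,0.17],[0,0,0,-0.03,0.17],[0,0,0,0,0.17],[0,0,0,0.01,0.17],[0,0,0,0.01,0.17]]'
python3 -c "
from cell import ctrl;o=ctrl.observe();print(o['ee_pos'],o['wrist_force'],o['moment'],o['tool_rot'])"
```

```text
time: 28.4
ee_pos: [0.4482, -0.2376, 0.1784]
tool_rot: [0.001, 0.372, 0.928, -0.0]
wrist_force: [0.8, 0.1, 5.7]
width: 0.0331
time: 29.2
ee_pos: [0.449, -0.2383, 0.1779]
tool_rot: [0.003, 0.486, 0.874, -0.001]
wrist_force: [-0.3, -0.1, 17.0]
width: 0.0329
[ 0.44895174 -0.23834303  0.17786524] [-0.32430875 -0.06653998 17.016131  ] [-0.03159345  0.11476122 -0.02689386] [ 2.87130767e-03  4.85646425e-01  8.74150306e-01 -7.40136901e-04]
```

No drop from the twist. I'll make a small lateral circle under light pressure.

```bash
python3 -m handwheel '[[0,0.014,0,-0.005,0],[0,0.014,0.014,-0.005,0],[0,0,0.014,-0.005,0],[0,-0.014,0.014,-0.005,0],[0,-0.014,0,-0.005,0]]'
python3 -m handwheel '[[0,0,-0.014,0,0],[0,0.014,-0.014,0,0],[0,0.028,-0.014,0,0],[0,0.014,0,0,0],[0,0.014,0,0,0]]'
python3 -c "
from cell import ctrl;o=ctrl.observe();print(o['ee_pos'],o['wrist_force'],o['moment'],o['tool_rot'])"
```

```text
time: 29.7
ee_pos: [0.4497, -0.2398, 0.1779]
tool_rot: [0.002, 0.486, 0.874, -0.001]
wrist_force: [1.4, 2.0, 10.7]
width: 0.033
time: 30.2
ee_pos: [0.4486, -0.2379, 0.1778]
tool_rot: [0.002, 0.486, 0.874, -0.001]
wrist_force: [-0.7, -0.0, 11.5]
width: 0.0328
[ 0.44859458 -0.23792551  0.17781986] [-6.73117177e-01 -7.41407578e-03  1.15328354e+01] [-0.06891462  0.15722556 -0.02334914] [ 1.73163643e-03  4.85564704e-01  8.74198843e-01 -5.50323549e-04]
```

```bash
python3 - <<'E'
from hold import *
c0=cam("scene")
def cen(f,xy,z):
    im=cv2.imread(f); h=cv2.cvtColor(im,cv2.COLOR_BGR2HSV); k=cv2.inRange(h,(105,130,30),(130,255,255))
    nn,l,st,ce=cv2.connectedComponentsWithStats(k); p=proj(c0,[*xy,z-.008])[0]
    i=min((i for i in range(1,nn) if st[i,4]>60),key=lambda i:np.hypot(*(ce[i]-p)))
    t=np.linspace(0,6.28,80); o=np.zeros((1920,2560),np.uint8)
    for zz in np.linspace(z-.016,z,8): cv2.fillPoly(o,[np.round((proj(c0,np.c_[xy[0]+.017*np.cos(t),xy[1]+.017*np.sin(t),np.full(80,zz)])+.5)*4*8-4).astype(np.int32)],1,shift=3)
    v,u=np.nonzero(o); m=np.array([(u.mean()+.5)/4-.5,(v.mean()+.5)/4-.5]); print(f,z,"blob",ce[i],st[i,4],"model",m,len(u)/16,"diff",ce[i]-m)
cen("pics/scene0.png",(.6195,-.0216),.127)
for z in(.177,.179,.181): cen("pics/scene7.png",(.4480,-.2374),z)
E
```

```text
pics/scene0.png 0.127 blob [298.5709 247.4598] 261 model [298.0664 247.1876] 313.25 diff [0.5044 0.2722]
pics/scene7.png 0.177 blob [241.1927 135.422 ] 218 model [240.4653 137.0521] 249.375 diff [ 0.7274 -1.63  ]
pics/scene7.png 0.179 blob [241.1927 135.422 ] 218 model [240.3581 136.3094] 250.0 diff [ 0.8345 -0.8874]
pics/scene7.png 0.181 blob [241.1927 135.422 ] 218 model [240.2146 135.5765] 251.1875 diff [ 0.9781 -0.1545]
```

The pictures agree with the touch: the tube is upright but about 4 mm high in well 2, whatever I do there. "Any well" is allowed, so I'll try well 1 at (0.517, -0.224).

```bash
python3 -m handwheel '[[0,0,0,-0.1,0],[0,0,0,-0.3,0],[0,0,0,-0.45,0],[0,-0.05,0.13,-0.45,0.08],[0,-0.1,0.28,-0.45,0.18],[0,-0.167,0.439,-0.45,0.31],[0,-0.167,0.439,-0.45,0.31],[0,-0.167,0.439,-0.45,0.31],[0,-0.167,0.439,-0.45,0.31]]'
python3 -c "
from cell import ctrl;o=ctrl.observe();print(o['ee_pos'],o['wrist_force'],o['tool_rot'])"
python3 - <<'E'
# well centre check: fresh fit of the carousel from the unobstructed earlier wrist picture pose is unavailable; fit from scene
from hold import *
c=cam("scene"); 
for s in silhouettes("scene","tube_center")[:2]: print(s["confidence"],s["bbox"])
E
```

```text
time: 31.15
ee_pos: [0.5167, -0.2238, 0.2437]
tool_rot: [-0.0, 0.674, 0.739, -0.0]
wrist_force: [-0.2, -0.2, -0.7]
width: 0.0329
[ 0.51670436 -0.22382222  0.24372989] [-0.15390444 -0.16152382 -0.66849482] [-4.10611156e-04  6.73873582e-01  7.38846546e-01 -9.72943482e-05]
0.79 [227.4, 153.0, 16.7, 48.2]
```

```bash
python3 -m handwheel '[[0,0,0,0.1,0],[0,0,0,0.2,0],[0,0,0,0.28,0],[0,0,0,0.33,0],[0,0,0,0.36,0],[0,0,0,0.39,0],[0,0,0,0.41,0],[0,0,0,0.41,0]]'
python3 -m handwheel '[[0,0,0,0.01,0],[0,0,0,0.02,0],[0,0,0,0.03,0],[0,0,0,0.03,0]]'
```

```text
time: 32.05
ee_pos: [0.517, -0.2239, 0.1825]
tool_rot: [-0.0, 0.675, 0.738, -0.0]
wrist_force: [0.5, 1.0, -0.6]
width: 0.033
time: 32.45
ee_pos: [0.517, -0.2238, 0.1779]
tool_rot: [-0.0, 0.675, 0.738, -0.0]
wrist_force: [0.6, 0.3, -0.6]
width: 0.0331
```

```bash
python3 -m handwheel '[[0,0,0,0.01,0],[0,0,0,0.02,0],[0,0,0,0.02,0]]'
python3 -m handwheel '[[0,0,0,0.01,0],[0,0,0,0.015,0],[0,0,0,0.015,0]]'
```

```text
time: 32.75
ee_pos: [0.5171, -0.224, 0.1754]
tool_rot: [0.0, 0.675, 0.738, -0.0]
wrist_force: [-0.2, -0.9, 2.4]
width: 0.0331
time: 33.05
ee_pos: [0.5174, -0.2245, 0.1746]
tool_rot: [0.002, 0.675, 0.738, -0.0]
wrist_force: [-1.8, -0.5, 12.0]
width: 0.0331
```

Well 1 lets it down about 3 mm further. Release, then touch the cap top (seated = TCP z 0.199).

```bash
python3 -m handwheel '[[0,0,0,-0.015,0],[0,0,0,-0.015,0],[0.55,0,0,-0.015,0],[0.55,0,0,-0.015,0],[0.55,0,0,-0.015,0],[0.55,0,0,-0.1,0],[0.55,0,0,-0.3,0],[0.55,0,0,-0.45,0],[0,0,0,-0.45,0]]' 10
python3 -m handwheel '[[0,0,0,0,0],[0,0,0,0,0],[0,0,0,0,0],[0,0,0,0,0],[0,0,0,0.1,0],[0,0,0,0.18,0],[0,0,0,0.24,0],[0,0,0,0.26,0],[0,0,0,0.26,0]]'
python3 -m handwheel '[[0,0,0,0.007,0],[0,0,0,0.014,0],[0,0,0,0.014,0]]'
```

```text
time: 33.95
ee_pos: [0.5178, -0.2243, 0.243]
tool_rot: [0.003, 0.675, 0.738, 0.0]
wrist_force: [0.5, 0.7, 0.1]
width: 0.0423
time: 34.85
ee_pos: [0.517, -0.2239, 0.2012]
tool_rot: [-0.0, 0.675, 0.738, -0.0]
wrist_force: [-0.0, 0.0, 0.1]
width: 0.0003
time: 35.15
ee_pos: [0.5174, -0.2241, 0.2003]
tool_rot: [0.001, 0.675, 0.738, 0.0]
wrist_force: [-1.1, 0.2, 4.2]
width: 0.0006
```

```bash
python3 -m handwheel '[[0,0,0,0.01,0],[0,0,0,0.02,0],[0,0,0,0.02,0]]'
python3 -m handwheel '[[0,0,0,-0.1,0],[0,0,0,-0.4,0],[0,-0.3,0,-0.8,0],[0,-0.6,0,-1,0],[0,-0.8,0,-1,0],[0,-0.8,0,-1,0],[0,-0.8,0,-1,0]]'
python3 - <<'E'
from hold import *
o=ctrl.observe(); print(o["ee_pos"],o["time"])
for n in("scene","top","wrist"):
    c=cam(n); save(c,n+"9.png")
    for s in silhouettes(n,"tube_center")[:2]:
        m=s["pixels"]; v,u=np.nonzero(m); l_=cv2.fitLine(np.c_[u,v].astype(np.float32),cv2.DIST_L2,0,.01,.01).ravel()
        a,b=proj(c,[[.5172,-.224,.1],[.5172,-.224,.177]]); d=(b-a)/np.linalg.norm(b-a); print(n,s["confidence"],s["bbox"],l_[:2],d,"exp top",b)
    for t in("beaker","reagent","carousel_grip"):
        for s in silhouettes(n,t)[:1]: print(n,t,s["confidence"],s["bbox"])
c=cam("scene"); im=c[0]; h=cv2.cvtColor(im,cv2.COLOR_RGB2HSV); k=cv2.inRange(h,(105,130,30),(130,255,255))
nn,l,st,ce=cv2.connectedComponentsWithStats(k); p=proj(c,[.5172,-.224,.169])[0]
print(p,[ (ce[i],st[i]) for i in range(1,nn) if st[i,4]>60 and np.hypot(*(ce[i]-p))<30])
E
```

```text
time: 35.45
ee_pos: [0.5183, -0.2248, 0.1997]
tool_rot: [0.004, 0.675, 0.738, 0.0]
wrist_force: [-0.5, 0.8, 18.8]
width: 0.0003
time: 36.15
ee_pos: [0.5275, -0.3442, 0.3457]
tool_rot: [-0.0, 0.675, 0.738, 0.0]
wrist_force: [-0.1, 0.4, 0.1]
width: 0.0008
[ 0.5275 -0.3442  0.3457] 36.15
scene 0.72 [228.9, 171.7, 20.1, 33.7] [0.2715 0.9624] [-0.2047 -0.9788] exp top [228.0842 157.2936]
scene 0.47 [222.4, 181.1, 84.5, 73.9] [ 0.9992 -0.0407] [-0.2047 -0.9788] exp top [228.0842 157.2936]
scene beaker 0.81 [363.9, 202.0, 28.9, 46.2]
scene reagent 0.95 [283.6, 324.1, 36.9, 64.8]
scene carousel_grip 0.89 [221.3, 180.1, 87.4, 74.3]
top reagent 0.69 [342.0, 175.3, 27.2, 35.8]
top carousel_grip 0.9 [451.6, 293.5, 76.0, 73.3]
wrist 0.8 [327.5, 71.8, 41.3, 52.8] [ 0.1219 -0.9925] [ 0.0031 -1.    ] exp top [325.5484  65.8172]
wrist reagent 0.33 [298.7, 130.3, 173.0, 178.8]
wrist carousel_grip 0.86 [298.9, 131.3, 170.5, 180.7]
[228.7056 160.2609] [(array([227.9102, 160.1837]), array([219, 152,  18,  17, 245], dtype=int32))]
```

The cap top settles at about 0.1777 m (seated nominal 0.177), and the cap is where expected. One last numeric check on the carousel, then I hand in.

```bash
python3 - <<'E'
from hold import *
c=cam("wrist"); m=silhouettes("wrist","carousel_grip")[0]["pixels"].astype(bool)
tb=cv2.dilate(silhouettes("wrist","tube_center")[0]["pixels"].astype(np.uint8),np.ones((5,5)))>0
S=8
def ren(p,z0):
    o=np.zeros((480,640),np.uint8)
    for h in(0,.01): cv2.fillPoly(o,[np.round(proj(c,outline(p[0]/100,p[1]/100,p[2],z0+h))*S).astype(np.int32)],1,shift=3)
    for h in np.linspace(.01,.048,4):
        for w in well(p[0]/100,p[1]/100,p[2],z0+h): cv2.fillPoly(o,[np.round(proj(c,w)*S).astype(np.int32)],1,shift=3)
    return o.astype(bool)
for z0 in(.045,.048,.051,.055,.063):
    b=min((minimize(lambda p:((ren(p,z0)^m)&~tb).sum()/m.sum(),[49.2,-27.8,np.radians(-43.5+a)],method="Nelder-Mead",options=dict(initial_simplex=np.array([49.2,-27.8,np.radians(-43.5+a)])+np.vstack([np.zeros(3),np.diag([.4,.4,.03])]))) for a in(-1.5,1.5)),key=lambda r:r.fun)
    print(z0,b.x[:2]/100,np.degrees(b.x[2]),b.fun)
s=cam("scene")
print(ray(s,[[228.9,188]],.1))
E
```

```text
0.045 [ 0.4907 -0.2781] -43.53591899829766 0.03268200753818687
0.048 [ 0.4911 -0.2779] -43.50056162198342 0.030847054155921445
0.051 [ 0.4906 -0.2779] -43.4559573316337 0.03491370759769887
0.055 [ 0.4912 -0.278 ] -43.55992213415671 0.04508034120214243
0.063 [ 0.4923 -0.2781] -43.42391961675982 0.07929974211465979
[[ 0.5306 -0.2277  0.1   ]]
```

```bash
python3 -c "
from cell import ctrl
print(ctrl.close_job(), ctrl.observe()['time'])"
```

```text
the job is handed in; nothing more can be done
the job is handed in; nothing more can be done
```

The job is handed in at about 36.5 s (limit 58 s). The carousel is home and meshed with the pinion, and the tube stands in well 1.

**Carousel:** My first grip closed late and too high on the handle, so I set it back down and regripped. I lowered it over the spindle near the estimated mesh phase. The teeth went in with one small turn back, about 0.7°, to ease a light yaw moment, so no repeated rocking was needed. The last steps and the final checks:
- It bottomed at about 51 mm and I released it only once it was down.
- A fingertip touch on the handle top read 151.5 mm, against 151 mm expected.
- The last silhouette fit put it at the home height (best match 48–51 mm), with the mesh angle unchanged at -43.5°.

**Tube:** I first put it in well 2, but it stood about 4 mm too high there. Twisting and shifting it under light pressure did not help, and I don't know why. I moved it to well 1, where the cap top settled at about 177.7 mm, against 177 mm for fully seated. In the last picture the cap is within about a pixel of its seated position.

**Checks that disagreed:**
- The outline of the tube in the last scene and wrist pictures leaned about 4° and 7° from vertical. The lower part of the tube was hidden and the cap position fits an upright tube, so I took this as masking error.
- I made no separate tilt measurement of the carousel.
- The beaker was detected at its starting place in the scene camera only. The reagent bottle was within about 2 pixels of its starting place in the scene and top views.

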